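# Lock the stamping jig with its locating pin

### The job

Lock the metal-stamping jig: draw the locating pin out of its wooden stand, put it through the long slot in the jig's steel cover, and feel along the slot with the pin's tip for the hole in the bar hidden underneath, then press the pin fully home so that its collar sits on the cover, and let go. Be gentle: never push the pin against the jig with more than 30 N. Leave everything else on the bench where it is.

Things in the scene. Friction and masses are not known exactly. Their poses are not given: they have to be found in the camera images.
- pin: steel locating pin, 80 mm long, about 0.09 kg, standing upright in the stand. Origin: centre of its tip (lower end), z up the pin. Round stem 10 mm in diameter from the tip up to z = 46 mm (end bevelled to 7 mm over the last 2 mm); round collar 26 mm across from z = 46 to 52 mm. At the start the collar rests on the stand, the tip 46 mm down in its hole
- grip (a point): centre of the pin's flat thumb grip above the collar, 66 mm above the tip: a block 14 mm thick along the pin's x, 26 mm wide along its y, 28 mm high along z. Grip it across the 14 mm. Axes as the pin's
- stand: fixed wooden block, 70 (x) x 110 (y) x 54 mm high. Origin: centre of its underside. The pin's hole, 14 mm in diameter and 50 mm deep, is at x = 0, y = +25 mm; three short punches stand 10 mm out of its top at y = -42 mm
- jig: fixed steel jig, a closed box 110 (x) x 180 (y) x 55 mm high. Origin: centre of its underside. Its top is a 10 mm thick cover plate, top face at z = 55 mm, with the slot in its middle. Inside, under the slot, a flat dark bar is clamped fast, its upper face at z = 33 mm (22 mm below the cover's top)
- slot (a point): centre of the cover's through slot, at the cover's top face: 13 mm wide along x, 61 mm long along y (axes as the jig's). In the bar below is one round hole, 12 mm across, 31 mm deep, bevelled 1 mm, at x = 0 but at an unknown y from -20 to +20 mm. Pin tip on the bar: collar 24 mm above the cover. Fully home: tip 46 mm below this point. No spring; a few N push it in
- blank: plain aluminium disc blank, 26 mm across, 4 mm thick, lying on a corner of the jig's cover. Origin: centre of its underside. Leave it there
- hammer: bystander: hammer lying on the table's far part. Origin near its underside. Leave alone
- marker: bystander: black marker pen, 120 mm long, 16 mm thick, lying on the table. Leave alone
- cup: bystander: clear cup, 76 mm across, 85 mm tall. Origin: centre of its underside. Leave alone
- bottle: bystander: small clear bottle with an orange cap, 44 mm across, 100 mm tall. Origin: centre of its underside. Leave alone
- block: bystander: flat steel bench block, 90 x 90 x 20 mm. Origin: centre of its underside. Leave alone
- driver: bystander: screwdriver with a black handle lying on the table. Leave alone
Things that resemble listed ones, but are neither listed nor needed, are in the scene too. What is meant by the pin is not green, and is the larger of those in its own colour.

How it is judged (in metres and radians):
On the way, in this order (a step that is already met when the one before it is completed fails the run):
1. the pin is drawn clear of the stand, its tip above the stand's top (height (world z) of pin above 0.06 m), for 0.1 s.
2. the pin's tip is in the jig's slot, at least 15 mm below the cover's top (x of pin in the frame of jig between -0.008 and 0.008 m and y of pin in the frame of jig between -0.032 and 0.032 m and z of pin in the frame of jig between 0 and 0.04 m), for 0.1 s.
At the end, for the whole second after the job is handed in: the pin stands upright (within 0.12 rad) in the jig's slot, fully home: its tip is within 3 mm of 46 mm below the cover's top, so that the collar sits on the cover; it is released and at rest (x of pin in the frame of jig between -0.008 and 0.008 m and y of pin in the frame of jig between -0.032 and 0.032 m and z of pin in the frame of jig between 0.004 and 0.012 m and angle between pin's own z axis and vertical below 0.12 rad and linear speed of pin below 0.02 m/s); the robot touches nothing.
It fails at once if the pin is pushed against the jig (cover or bar) with more than 30 N (contact force between pin and jig above 30 N).
It fails at once if a bystander (blank, hammer, marker, cup, bottle, block or driver) is moved by more than 25 mm (distance of any of blank, hammer, marker, cup, bottle, block, driver from where it was at the start of the episode above 0.025 m).
It also fails if it takes over 72 s, if anything falls off the work surface, if the arm or the gripper's body presses on something with over 40 N, if the wrist force passes 120 N, or if a joint passes its speed limit or range.

### The arm

A 6-joint arm with a two-finger parallel gripper is mounted at the origin on the work surface. World frame = base frame: x ahead of the robot, y to its left, z up, the work surface at z = 0. Lengths are in mm, angles in rad, forces in N, time in s.
With the tool pointing down it reaches from about 350 to 950 mm from the base axis. Payload 17.4 kg.
Tool frame: the origin (TCP) lies between the finger pads; the fingertips stand arm.finger_overhang ahead of it and the grasp point (between the pads) lies 3 mm ahead of it (arm.finger_overhang is the distance from the TCP to the fingertips, in mm); z points along the fingers, y is the line along which they close (so a half turn about z gives the same grasp; the last joint's range is limited). The gripper opens to 93 mm and grips with 3 to 60 N. Pads are 15 mm wide; open, the fingers measure 128 mm over their backs; the gripper's body (75 mm by 188 mm) begins 65 mm behind the grasp point.
Start: joints at [1.121, 0.116, 1.442, -0, 1.584, -0.038], TCP at [270.183, 618.574, 211.246] pointing down, gripper open.
Joint ranges: [-2.83, 2.83], [-0.83, 2.19], [0.07, 2.5], [-1.14, 4.28], [0.01, 3], [-2.97, 2.97]. Speed limits (rad/s): [1.89, 1.89, 2.22, 3.14, 3.14, 3.14].

### API

Orientations are given as a unit quaternion [w, x, y, z].
In Python, from rig import arm, vision, close_job, recognise gives the robot as it stands.
- The arm moves only by the tool servo_tool, never from a script. Its argument "motion" is a list of rows, each an object of numbers: "jaw": the opening, from 0 (shut) to 1 (fully open); "x", "y", "z": the shift along the tool's x, y, z in m; "roll": the turn about the tool's z in rad. A call has 1 to 8 rows; each row shifts and turns the commanded pose from where the row before left it, along the tool's axes as they then stand; what a row does not reach is not made up. A row lasts 1/10 s, in which the tool goes at most 50 mm and 8.59 degrees, less where a joint would pass 70% of its speed; a pose out of reach is approached as far as the arm can. A call with a gripper value outside its range is refused whole. The fingers move at their own pace and stop on an object; "newtons" is the grip in N (left out, the last holds). Time passes only in rows, so rows that do not move let the fingers close. It gives the time, the measured TCP pose, the force, the opening and the grip force at its end, in the units of the state.
- arm.observe(): the state, without advancing time (a new reading comes with each control period).
- vision.read_camera(name): name is "scene" or "top" or "wrist"; returns the picture (384x512x3 uint8, blue, green, red); there is no depth.
- vision.camera_params(name): a dict with "mtx" (3x3 intrinsics, pixels), "R" (3x3) and "t" (3): a world point X has camera coordinates R X + t; the wrist camera has in their place "mount" (4x4, takes a point from camera to tool coordinates, whose origin is the TCP and whose axes are the flange's). Camera axes: x right, y down, z forward; pixel columns grow to the right and rows downward; lengths in mm; the calibration is good to about 2 mm. A picture is of the moment at which its call begins: read the wrist's pose just before it. camera_params takes no time and is no camera call.
- close_job(): hands the job in; it is judged then, once.
Trained networks look in the newest picture that a camera, given by its name, has taken for a name from the list of things; names that differ only in an ending like _2 or _b are one class to them, and where a whole thing is asked for, a point or a joint stands for the part that bears it (a point fixed in the world has none). Each returns a list of dicts, best first, with "p" (0 to 1); they miss things now and then, are a little off and sometimes report something else, mostly with a low value. They report only what shows in the picture. A call takes as long as a camera call. They do not tell look-alikes from the thing itself.
- recognise(camera, thing): "xyz" ([x, y, z] in mm, in world coordinates, good to about 4 mm: the middle of the surface that is visible of it).
The state is a dict: "time_s": time; "joint_pos": joint angles; "joint_vel": joint speeds; "joint_torque": joint torques, N m; "tcp_pos": TCP position; "eef_rot": TCP orientation; "force": force on the tool from outside, world axes, zero at the start; "moment": the same for the moment, N m; "width": finger opening in mm; "gripper_force": force on a finger pad.
Only numpy, scipy, OpenCV 4.12 (cv2) and the standard library are available. Lean on these libraries where they do the work, as an engineer would, in place of code of your own. Each camera call takes 0.05 s, during which the arm holds its last target. There are 200 camera calls.

## Working session

There is one attempt and no reset: what is moved stays moved. The work goes in short steps, Python scripts to look and compute and a tool call to move; the robot and the scene stay as the last step left them, time stands still between calls to the robot, and variables do not carry over. Pictures are saved under pics/ and viewed, at most 10 in all, crops included, and the job is handed in when it is done.

Besides the shell and the picture viewer there is one more tool, called after "Call:" by a JSON object that holds its "fn" and its "kwargs". servo_tool: Moves the arm, as the interface text tells. Its arguments: {"type":"object","properties":{"motion":{"type":"array"},"newtons":{"type":"number"}},"required":["motion"]}

```bash
mkdir -p pics
cat > h.py <<'E'
import numpy as np, cv2
from rig import arm, vision, close_job, recognise
def cam(n):
    p=vision.camera_params(n)
    if 'R' in p: return np.array(p['mtx']),np.array(p['R']),np.array(p['t']).ravel()
    s=arm.observe(); w,x,y,z=s['eef_rot']
    from scipy.spatial.transform import Rotation as Ro
    Rt=Ro.from_quat([x,y,z,w]).as_matrix(); M=np.array(p['mount'])
    Rc=Rt@M[:3,:3]; c=Rt@M[:3,3]+np.array(s['tcp_pos'])
    return np.array(p['mtx']),Rc.T,-Rc.T@c
def proj(n,X,C=None):
    K,R,t=C or cam(n); q=K@(R@np.array(X,float)+t); return q[:2]/q[2]
def unproj(n,uv,z,C=None):
    K,R,t=C or cam(n); d=R.T@np.linalg.solve(K,[uv[0],uv[1],1]); c=-R.T@t
    return c+d*(z-c[2])/d[2]
E
python3 - <<'E'
from h import *
ims=[vision.read_camera(n) for n in ('scene','top')]
cv2.imwrite('pics/a.png',ims[0]);cv2.imwrite('pics/b.png',ims[1])
for n in ('scene','top'):
  for th in ('pin','grip','stand','jig','slot','blank'):
    for r in recognise(n,th): print(n,th,round(r['p'],2),np.round(r['xyz']),np.round(proj(n,r['xyz'])))
s=arm.observe();print(s['tcp_pos'],s['eef_rot'],s['force'],arm.finger_overhang,s['time_s'])
print(vision.camera_params('wrist'))
E
```

```text
scene pin 0.76 [592. 207.  79.] [336. 228.]
scene pin 0.62 [680. 244.  59.] [343. 266.]
scene grip 0.79 [680. 242.  65.] [343. 264.]
scene grip 0.75 [586. 205.  76.] [336. 227.]
scene grip 0.68 [671. 181.  44.] [314. 260.]
scene stand 0.61 [601. 180.  50.] [322. 237.]
scene stand 0.26 [588. 208.  77.] [337. 228.]
scene jig 0.63 [ 550. -181.   55.] [199. 187.]
scene jig 0.52 [590. 210.  76.] [338. 229.]
scene slot 0.85 [ 552. -184.   56.] [198. 187.]
top pin 0.56 [585. 207.  91.] [175. 178.]
top pin 0.54 [677. 232.  78.] [166. 146.]
top pin 0.54 [ 704. -344.   40.] [365. 135.]
top grip 0.64 [581. 202.  91.] [176. 179.]
top grip 0.61 [674. 238.  82.] [164. 147.]
top stand 0.57 [578. 175.  58.] [188. 180.]
top jig 0.89 [ 522. -195.   54.] [316. 198.]
top slot 0.78 [ 524. -193.   56.] [315. 197.]
[270.18058736 618.56779926 211.25655527] [ 8.05254014e-06  2.04441789e-01  9.78878723e-01 -8.52361836e-08] [ 0.18953545 -0.33030165  0.11538703] 22.0 0.7
{'mtx': array([[341.01328535,   0.        , 259.21201505],
       [  0.        , 341.01328535, 193.16249519],
       [  0.        ,   0.        ,   1.        ]]), 'mount': array([[ 5.32267940e-04, -9.61289494e-01, -2.75539881e-01,
         7.67156091e+01],
       [ 9.99999789e-01,  6.14300595e-04, -2.11413608e-04,
         6.83018901e-01],
       [ 3.72493993e-04, -2.75539710e-01,  9.61289618e-01,
        -1.73333450e+02],
       [ 0.00000000e+00,  0.00000000e+00,  0.00000000e+00,
         1.00000000e+00]])}
```

View pics/a.png

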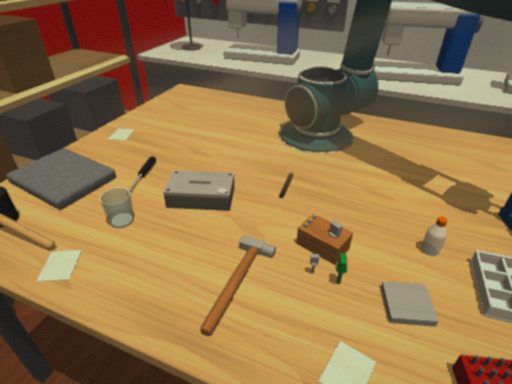

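View pics/b.png

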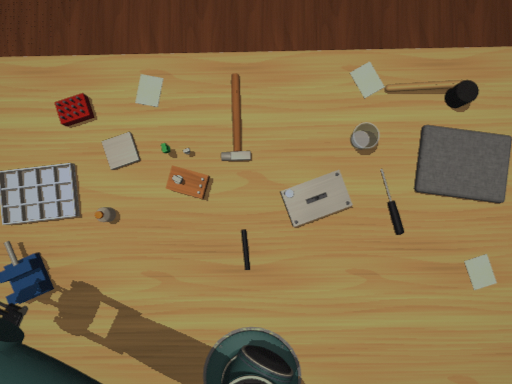

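Run:
```python
from h import *
a=cv2.imread('pics/a.png');b=cv2.imread('pics/b.png')
c=cv2.resize(a[205:290,285:365],(400,425),interpolation=cv2.INTER_CUBIC)
d=cv2.resize(b[135:220,150:230],(400,425),interpolation=cv2.INTER_CUBIC)
cv2.imwrite('pics/c.png',np.hstack([c,d]))
C=cam('top')
for p in [(281,193),(338,171),(352,207),(294,226)]: print('jig',np.round(unproj('top',p,55,C)))
for p in [(173,165),(210,177),(205,199),(166,187)]: print('stand',np.round(unproj('top',p,54,C)))
print(unproj('top',(178,179),80,C),unproj('top',(316,198),55,C))
```

```text
jig [538. -95.  55.]
jig [ 599. -260.   55.]
jig [ 495. -298.   55.]
jig [ 442. -130.   55.]
stand [624. 218.  54.]
stand [587. 110.  54.]
stand [524. 125.  54.]
stand [560. 239.  54.]
[581.35259105 199.07923925  80.        ] [ 521.89569564 -195.02420712   55.        ]
```

View pics/c.png

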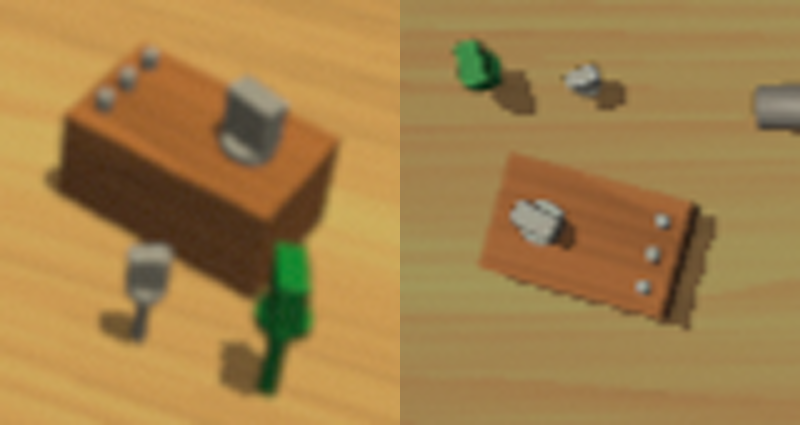

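Candidates in the scene picture are the grey pin in the stand (336,228), the small grey one (314,260) and the green one (343,266). The first is the one meant: it is grey, the larger of the two greys, and it stands in the stand. The crop confirms this. The jig's long slot is at top (316,198).

Call:
{"fn": "servo_tool", "kwargs": {"motion": [{"x": -0.041,"y": -0.0235,"jaw": 1},{"x": -0.041,"y": -0.0235},{"x": -0.041,"y": -0.0235},{"x": -0.041,"y": -0.0235},{"x": -0.041,"y": -0.0235},{"x": -0.041,"y": -0.0235},{"x": -0.041,"y": -0.0235},{"x": -0.041,"y": -0.0235}]}}

```text
$.motion[0]: bad value
```

Call:
{"fn": "servo_tool", "kwargs": {"motion": [{"x": -0.041,"y": -0.0235},{"x": -0.041,"y": -0.0235},{"x": -0.041,"y": -0.0235},{"roll": 0.149},{"roll": 0.149},{"roll": 0.149},{"roll": 0.149},{"roll": 0.149}]}}

```text
$.motion[0]: bad value
```

Call:
{"fn": "servo_tool", "kwargs": {"motion": [{"roll": 0.149},{"roll": 0.149},{"roll": 0.149},{"roll": 0.149},{"roll": 0.149},{"roll": 0.115},{},{}]}}

```text
$.motion[0]: bad value
```

Run:
```python
from h import *
s=arm.observe();print(s['tcp_pos'],s['eef_rot'],s['time_s'],s['force'])
C=cam('wrist')
im=vision.read_camera('wrist')
cv2.imwrite('pics/d.png',cv2.resize(im,(800,600)))
for th in ('grip','stand'):
    for r in recognise('wrist',th): print(th,round(r['p'],2),np.round(r['xyz']),np.round(proj('wrist',r['xyz'],C)*800/512))
```

```text
[270.18058736 618.56779926 211.25655527] [ 8.05254014e-06  2.04441789e-01  9.78878723e-01 -8.52361836e-08] 0.7 [ 0.18953545 -0.33030165  0.11538703]
```

View pics/d.png

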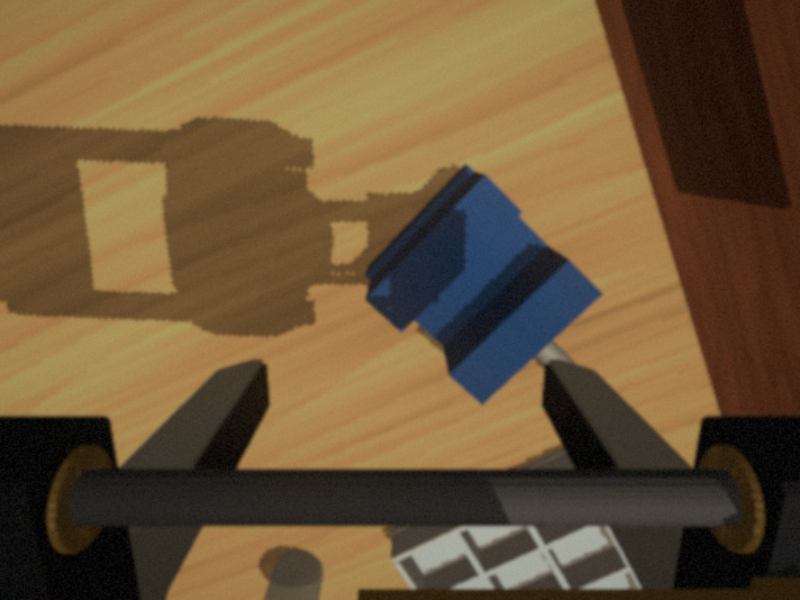

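The moves were refused, so the wrist picture only shows the blue vice under the start pose, at (480,280). I'll retry with every key in each row.

Call:
{"fn": "servo_tool", "kwargs": {"motion": [{"x": -0.041,"y": -0.0235,"z": 0,"roll": 0,"jaw": 1},{"x": -0.041,"y": -0.0235,"z": 0,"roll": 0,"jaw": 1},{"x": -0.041,"y": -0.0235,"z": 0,"roll": 0,"jaw": 1},{"x": -0.041,"y": -0.0235,"z": 0,"roll": 0,"jaw": 1},{"x": -0.041,"y": -0.0235,"z": 0,"roll": 0,"jaw": 1},{"x": -0.041,"y": -0.0235,"z": 0,"roll": 0,"jaw": 1},{"x": -0.041,"y": -0.0235,"z": 0,"roll": 0,"jaw": 1},{"x": -0.041,"y": -0.0235,"z": 0,"roll": 0,"jaw": 1}]}}

```text
time_s: 1.65
tcp_pos: [496.3, 313.3, 211.5]
eef_rot: [0.0, 0.204, 0.979, 0.0]
force: [-0.0, 0.3, -0.6]
width: 92.9
gripper_force: 0.0
```

Call:
{"fn": "servo_tool", "kwargs": {"motion": [{"x": -0.041,"y": -0.023,"z": 0,"roll": 0,"jaw": 1},{"x": -0.041,"y": -0.023,"z": 0,"roll": 0,"jaw": 1},{"x": -0.041,"y": -0.023,"z": 0,"roll": 0,"jaw": 1},{"x": 0,"y": 0,"z": 0,"roll": 0.149,"jaw": 1},{"x": 0,"y": 0,"z": 0,"roll": 0.149,"jaw": 1},{"x": 0,"y": 0,"z": 0,"roll": 0.149,"jaw": 1},{"x": 0,"y": 0,"z": 0,"roll": 0.149,"jaw": 1},{"x": 0,"y": 0,"z": 0,"roll": 0.149,"jaw": 1}]}}

```text
time_s: 2.45
tcp_pos: [580.6, 202.5, 211.3]
eef_rot: [0.0, 0.549, 0.836, 0.0]
force: [0.2, -1.1, 0.3]
width: 93.1
gripper_force: 0.0
```

Call:
{"fn": "servo_tool", "kwargs": {"motion": [{"x": 0,"y": 0,"z": 0,"roll": 0.149,"jaw": 1},{"x": 0,"y": 0,"z": 0,"roll": 0.149,"jaw": 1},{"x": 0,"y": 0,"z": 0,"roll": 0.149,"jaw": 1},{"x": 0,"y": 0,"z": 0,"roll": 0.149,"jaw": 1},{"x": 0,"y": 0,"z": 0,"roll": 0.149,"jaw": 1},{"x": 0,"y": 0,"z": 0,"roll": 0.115,"jaw": 1},{"x": 0,"y": 0,"z": 0,"roll": 0,"jaw": 1},{"x": 0,"y": 0,"z": 0,"roll": 0,"jaw": 1}]}}

```text
time_s: 3.25
tcp_pos: [580.6, 202.5, 211.3]
eef_rot: [0.0, 0.845, 0.535, 0.0]
force: [0.4, 0.0, -0.4]
width: 93.1
gripper_force: 0.0
```

```bash
cat > look.py <<'E'
import sys
from h import *
s=arm.observe();print(np.round(s['tcp_pos'],1),np.round(s['eef_rot'],3),s['time_s'],np.round(s['force'],1))
C=cam('wrist')
im=vision.read_camera('wrist')
cv2.imwrite(sys.argv[1],cv2.resize(im,(800,600)))
for th in sys.argv[2:]:
    for r in recognise('wrist',th): print(th,round(r['p'],2),np.round(r['xyz']),np.round(proj('wrist',r['xyz'],C)*800/512))
E
python3 look.py pics/e.png grip stand
```

```text
[580.6 202.5 211.3] [0.    0.845 0.535 0.   ] 3.25 [ 0.4  0.  -0.4]
grip 0.97 [675. 245.  82.] [528. 146.]
grip 0.76 [669. 181.  54.] [547. 246.]
grip 0.56 [583. 207.  90.] [405. 281.]
stand 0.73 [581. 184.  56.] [418. 301.]
stand 0.27 [587. 208.  92.] [411. 278.]
```

View pics/e.png

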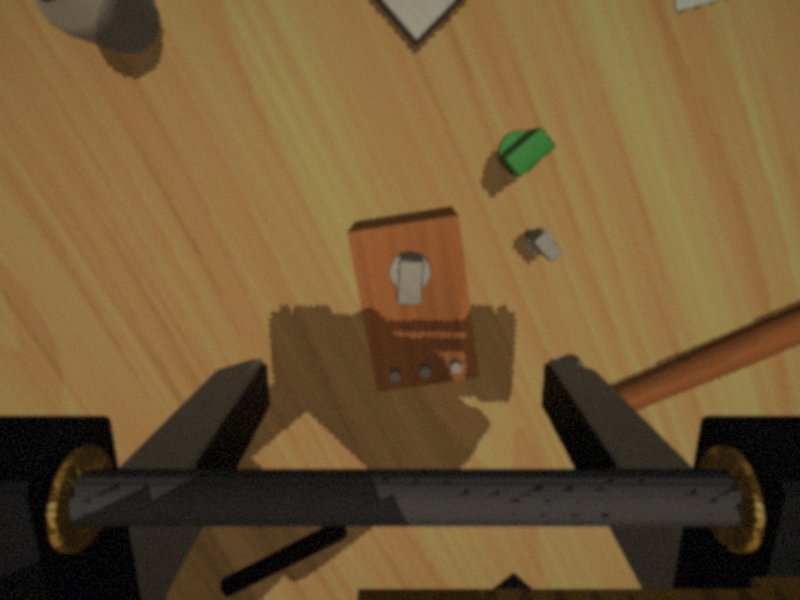

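Run:
```python
from h import *
from scipy.spatial.transform import Rotation as Ro
s=arm.observe();w,x,y,z=s['eef_rot'];Rt=Ro.from_quat([x,y,z,w]).as_matrix()
f=512/800
P=unproj('wrist',(411*f,283*f),88);print(P, Rt.T@(P-s['tcp_pos']))
for q in ((398,262),(424,262),(423,303),(398,303)): print(unproj('wrist',np.array(q)*f,88))
im=cv2.imread('pics/e.png');c=im[200:400,330:490];cv2.imwrite('pics/f.png',cv2.resize(c,(480,600)))
```

```text
[585.07200618 204.17195093  88.        ] [  3.39716163   3.34116525 123.20523621]
[583.63840735 218.4226183   88.        ]
[596.95124867 212.10192477  88.        ]
[586.26813171 190.39474203  88.        ]
[573.18485623 196.60677946  88.        ]
```

View pics/f.png

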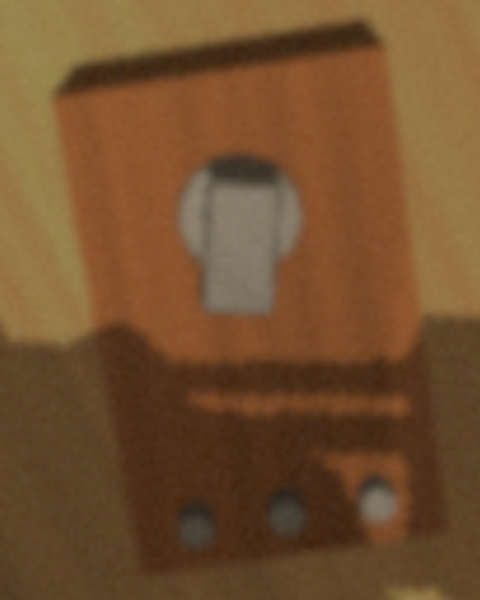

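The picture shows the grip's top face centred at (411,283), turned about 0.045 rad from the tool. I'll go down over it.

Call:
{"fn": "servo_tool", "kwargs": {"motion": [{"x": 0.0034,"y": 0.0033,"z": 0,"roll": 0,"jaw": 1},{"x": 0,"y": 0,"z": 0.03,"roll": 0.045,"jaw": 1},{"x": 0,"y": 0,"z": 0.03,"roll": 0,"jaw": 1},{"x": 0,"y": 0,"z": 0.03,"roll": 0,"jaw": 1},{"x": 0,"y": 0,"z": 0.02,"roll": 0,"jaw": 1},{"x": 0,"y": 0,"z": 0.0155,"roll": 0,"jaw": 1},{"x": 0,"y": 0,"z": 0,"roll": 0,"jaw": 1},{"x": 0,"y": 0,"z": 0,"roll": 0,"jaw": 1}]}}

```text
time_s: 4.2
tcp_pos: [585.5, 204.3, 86.5]
eef_rot: [0.0, 0.858, 0.514, 0.0]
force: [-0.0, -0.7, 1.0]
width: 92.9
gripper_force: 0.0
```

Call:
{"fn": "servo_tool", "kwargs": {"motion": [{"x": 0,"y": 0,"z": 0,"roll": 0,"jaw": 0},{"x": 0,"y": 0,"z": 0,"roll": 0,"jaw": 0},{"x": 0,"y": 0,"z": 0,"roll": 0,"jaw": 0},{"x": 0,"y": 0,"z": 0,"roll": 0,"jaw": 0},{"x": 0,"y": 0,"z": 0,"roll": 0,"jaw": 0},{"x": 0,"y": 0,"z": 0,"roll": 0,"jaw": 0},{"x": 0,"y": 0,"z": 0,"roll": 0,"jaw": 0},{"x": 0,"y": 0,"z": 0,"roll": 0,"jaw": 0}], "newtons": 40}}

```text
time_s: 5.0
tcp_pos: [585.0, 204.2, 85.7]
eef_rot: [-0.0, 0.858, 0.514, -0.0]
force: [0.2, -0.9, -0.5]
width: 33.6
gripper_force: 0.0
```

Call:
{"fn": "servo_tool", "kwargs": {"motion": [{"x": 0,"y": 0,"z": 0,"roll": 0,"jaw": 0},{"x": 0,"y": 0,"z": 0,"roll": 0,"jaw": 0},{"x": 0,"y": 0,"z": 0,"roll": 0,"jaw": 0},{"x": 0,"y": 0,"z": 0,"roll": 0,"jaw": 0},{"x": 0,"y": 0,"z": 0,"roll": 0,"jaw": 0},{"x": 0,"y": 0,"z": 0,"roll": 0,"jaw": 0}]}}

```text
time_s: 5.6
tcp_pos: [585.1, 204.2, 85.7]
eef_rot: [-0.0, 0.858, 0.514, 0.0]
force: [0.5, -1.1, 0.1]
width: 0.6
gripper_force: 0.0
```

```bash
python3 look.py pics/g.png grip
python3 - <<'E'
from h import *
s=arm.observe();C=cam('wrist')
print('tip px',proj('wrist',np.array(s['tcp_pos'])-[0,0,22],C)*800/512)
im=vision.read_camera('scene');cv2.imwrite('pics/g2.png',np.hstack([cv2.resize(cv2.imread('pics/g.png'),(400,300)),cv2.resize(im[170:290,260:420],(400,300),interpolation=cv2.INTER_CUBIC)]))
for r in recognise('scene','grip'): print(r['p'],np.round(r['xyz']),proj('scene',r['xyz']))
E
```

```text
[585.1 204.2  85.7] [-0.     0.858  0.514  0.   ] 5.6 [ 0.5 -1.1  0.1]
grip 0.87 [589. 215.  75.] [399. 336.]
grip 0.79 [666. 187.  54.] [605. 291.]
grip 0.68 [496. 401.   4.] [10. 18.]
grip 0.63 [675. 244.  81.] [593. 148.]
tip px [405.38783739 353.72558061]
0.61 [584. 208.  74.] [337.0586022  227.86282393]
0.6 [672. 186.  43.] [316.06359106 260.51950331]
0.48 [681. 243.  65.] [342.69091705 264.43673934]
```

View pics/g2.png

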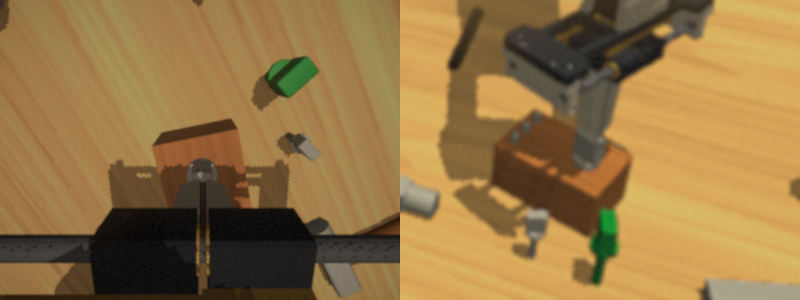

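Run:
```python
from h import *
im=cv2.imread('pics/g.png');cv2.imwrite('pics/h.png',cv2.resize(im[220:420,290:530],(720,600),interpolation=cv2.INTER_CUBIC))
s=arm.observe();C=cam('wrist');t=np.array(s['tcp_pos'])
tx=np.array([.472,.882,0])
for d in (0,10,20): print(d,proj('wrist',t+tx*d-[0,0,22],C)*1.5625, proj('wrist',[*(t+tx*d)[:2],88],C)*1.5625)
```

```text
0 [405.39277004 353.7197302 ] [405.45931459 379.44232653]
10 [405.42192207 329.57503961] [405.4931882  352.60542734]
20 [405.451864   304.77612899] [405.52809852 324.94718361]
```

View pics/h.png

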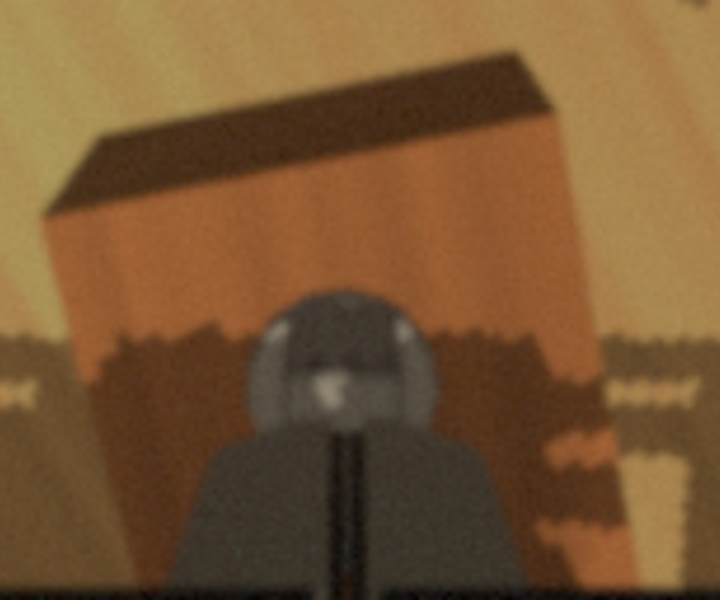

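The closed fingers cover the grip's top at crop (343,430), with the collar at (343,385). Laterally they are centred, but the fingertips seem to sit above z = 88, about 30 mm short of the stated overhang. I'll check this by touching down gently with the closed fingers.

Call:
{"fn": "servo_tool", "kwargs": {"motion": [{"x": 0,"y": 0,"z": 0.001,"roll": 0,"jaw": 0},{"x": 0,"y": 0,"z": 0.001,"roll": 0,"jaw": 0},{"x": 0,"y": 0,"z": 0.001,"roll": 0,"jaw": 0}]}}

```text
time_s: 6.1
tcp_pos: [585.0, 204.2, 82.6]
eef_rot: [-0.0, 0.858, 0.514, -0.0]
force: [-0.1, 0.5, 0.5]
width: 0.5
gripper_force: 0.0
```

Call:
{"fn": "servo_tool", "kwargs": {"motion": [{"x": 0,"y": 0,"z": 0.0005,"roll": 0,"jaw": 0},{"x": 0,"y": 0,"z": 0.0005,"roll": 0,"jaw": 0}]}}

```text
time_s: 6.3
tcp_pos: [585.0, 204.2, 81.6]
eef_rot: [-0.0, 0.858, 0.514, -0.0]
force: [0.5, -0.0, -0.7]
width: 0.7
gripper_force: 0.0
```

Call:
{"fn": "servo_tool", "kwargs": {"motion": [{"x": 0,"y": 0,"z": 0.0005,"roll": 0,"jaw": 0},{"x": 0,"y": 0,"z": 0.0005,"roll": 0,"jaw": 0},{"x": 0,"y": 0,"z": 0.0005,"roll": 0,"jaw": 0},{"x": 0,"y": 0,"z": 0,"roll": 0,"jaw": 0}]}}

```text
time_s: 6.7
tcp_pos: [585.2, 204.2, 80.8]
eef_rot: [0.0, 0.858, 0.514, 0.0]
force: [-1.6, -1.6, 6.2]
width: 0.4
gripper_force: 2.9
```

Call:
{"fn": "servo_tool", "kwargs": {"motion": [{"x": 0,"y": 0,"z": 0.0005,"roll": 0,"jaw": 0},{"x": 0,"y": 0,"z": 0.0005,"roll": 0,"jaw": 0},{"x": 0,"y": 0,"z": 0,"roll": 0,"jaw": 0}]}}

```text
time_s: 7.0
tcp_pos: [585.5, 204.3, 80.9]
eef_rot: [0.0, 0.858, 0.514, 0.001]
force: [-4.2, -1.2, 12.7]
width: 0.5
gripper_force: 6.7
```

Contact comes at TCP z = 80.9 on the grip's top (z = 88), so the fingertips are really about 7 mm behind the TCP and not 22 mm ahead of it. I'll raise, open part-way and go down to TCP z ≈ 56.

Call:
{"fn": "servo_tool", "kwargs": {"motion": [{"x": 0,"y": 0,"z": -0.006,"roll": 0,"jaw": 0.5},{"x": 0,"y": 0,"z": 0,"roll": 0,"jaw": 0.5},{"x": 0,"y": 0,"z": 0,"roll": 0,"jaw": 0.5},{"x": 0,"y": 0,"z": 0,"roll": 0,"jaw": 0.5},{"x": 0,"y": 0,"z": 0,"roll": 0,"jaw": 0.5},{"x": 0,"y": 0,"z": 0,"roll": 0,"jaw": 0.5},{"x": 0,"y": 0,"z": 0,"roll": 0,"jaw": 0.5},{"x": 0,"y": 0,"z": 0,"roll": 0,"jaw": 0.5}]}}

```text
time_s: 7.8
tcp_pos: [585.0, 204.2, 85.2]
eef_rot: [-0.0, 0.858, 0.514, -0.0]
force: [0.1, 0.3, -0.4]
width: 46.3
gripper_force: 0.0
```

Call:
{"fn": "servo_tool", "kwargs": {"motion": [{"x": 0,"y": 0,"z": 0.005,"roll": 0,"jaw": 0.5},{"x": 0,"y": 0,"z": 0.003,"roll": 0,"jaw": 0.5},{"x": 0,"y": 0,"z": 0.002,"roll": 0,"jaw": 0.5}]}}

```text
time_s: 8.1
tcp_pos: [584.9, 204.1, 74.6]
eef_rot: [-0.0, 0.858, 0.514, -0.0]
force: [-0.1, 0.7, 0.5]
width: 46.5
gripper_force: 0.0
```

Call:
{"fn": "servo_tool", "kwargs": {"motion": [{"x": 0,"y": 0,"z": 0.002,"roll": 0,"jaw": 0.5},{"x": 0,"y": 0,"z": 0.002,"roll": 0,"jaw": 0.5}]}}

```text
time_s: 8.3
tcp_pos: [585.1, 204.2, 71.1]
eef_rot: [-0.0, 0.858, 0.514, -0.0]
force: [-0.3, -0.5, -0.1]
width: 46.2
gripper_force: 0.0
```

Call:
{"fn": "servo_tool", "kwargs": {"motion": [{"x": 0,"y": 0,"z": 0.005,"roll": 0,"jaw": 0.5},{"x": 0,"y": 0,"z": 0.004,"roll": 0,"jaw": 0.5},{"x": 0,"y": 0,"z": 0.003,"roll": 0,"jaw": 0.5},{"x": 0,"y": 0,"z": 0.002,"roll": 0,"jaw": 0.5},{"x": 0,"y": 0,"z": 0.001,"roll": 0,"jaw": 0.5},{"x": 0,"y": 0,"z": 0,"roll": 0,"jaw": 0.5}]}}

```text
time_s: 8.9
tcp_pos: [585.1, 204.2, 56.2]
eef_rot: [-0.0, 0.858, 0.514, -0.0]
force: [-0.9, -0.5, -0.8]
width: 46.6
gripper_force: 0.0
```

Call:
{"fn": "servo_tool", "kwargs": {"motion": [{"x": 0,"y": 0,"z": 0,"roll": 0,"jaw": 0},{"x": 0,"y": 0,"z": 0,"roll": 0,"jaw": 0},{"x": 0,"y": 0,"z": 0,"roll": 0,"jaw": 0},{"x": 0,"y": 0,"z": 0,"roll": 0,"jaw": 0},{"x": 0,"y": 0,"z": 0,"roll": 0,"jaw": 0},{"x": 0,"y": 0,"z": 0,"roll": 0,"jaw": 0},{"x": 0,"y": 0,"z": 0,"roll": 0,"jaw": 0},{"x": 0,"y": 0,"z": 0,"roll": 0,"jaw": 0}], "newtons": 40}}

```text
time_s: 9.7
tcp_pos: [585.1, 204.2, 56.3]
eef_rot: [0.0, 0.858, 0.514, 0.0]
force: [0.1, -0.7, 0.6]
width: 14.0
gripper_force: 40.0
```

Gripped: width 14 mm, 40 N. I'll draw the pin out and carry it over near the slot, turning the tool's x to the jig's y.

Call:
{"fn": "servo_tool", "kwargs": {"motion": [{"x": 0,"y": 0,"z": -0.006,"roll": 0,"jaw": 0},{"x": 0,"y": 0,"z": -0.018,"roll": 0,"jaw": 0},{"x": 0,"y": 0,"z": -0.02,"roll": 0,"jaw": 0},{"x": 0,"y": 0,"z": -0.02,"roll": 0,"jaw": 0},{"x": 0,"y": 0,"z": -0.02,"roll": 0,"jaw": 0},{"x": 0,"y": 0,"z": 0,"roll": 0,"jaw": 0},{"x": 0,"y": 0,"z": 0,"roll": 0,"jaw": 0}]}}

```text
time_s: 10.4
tcp_pos: [585.2, 204.2, 140.9]
eef_rot: [0.0, 0.858, 0.514, 0.001]
force: [-0.2, 0.4, -1.6]
width: 14.1
gripper_force: 40.0
```

Call:
{"fn": "servo_tool", "kwargs": {"motion": [{"x": -0.02,"y": 0.008,"z": 0,"roll": 0,"jaw": 0},{"x": -0.038,"y": 0.0155,"z": 0,"roll": 0,"jaw": 0},{"x": -0.038,"y": 0.0155,"z": 0,"roll": 0,"jaw": 0},{"x": -0.038,"y": 0.0155,"z": 0,"roll": 0,"jaw": 0},{"x": -0.038,"y": 0.0155,"z": 0,"roll": 0,"jaw": 0},{"x": -0.038,"y": 0.0155,"z": 0,"roll": 0,"jaw": 0},{"x": -0.038,"y": 0.0155,"z": 0,"roll": 0,"jaw": 0},{"x": -0.038,"y": 0.0155,"z": 0,"roll": 0,"jaw": 0}]}}

```text
time_s: 11.2
tcp_pos: [552.1, -104.4, 139.3]
eef_rot: [-0.0, 0.858, 0.514, -0.0]
force: [1.0, 0.6, -0.8]
width: 13.5
gripper_force: 40.0
```

Call:
{"fn": "servo_tool", "kwargs": {"motion": [{"x": -0.038,"y": 0.0155,"z": 0,"roll": 0,"jaw": 0},{"x": -0.038,"y": 0.0155,"z": 0,"roll": 0,"jaw": 0},{"x": -0.038,"y": 0.0155,"z": 0,"roll": 0,"jaw": 0},{"x": -0.01,"y": 0.004,"z": 0,"roll": 0,"jaw": 0},{"x": 0,"y": 0,"z": 0,"roll": -0.14,"jaw": 0},{"x": 0,"y": 0,"z": 0,"roll": -0.14,"jaw": 0},{"x": 0,"y": 0,"z": 0,"roll": -0.14,"jaw": 0},{"x": 0,"y": 0,"z": 0,"roll": -0.14,"jaw": 0}]}}

```text
time_s: 12.0
tcp_pos: [538.7, -235.6, 139.2]
eef_rot: [-0.001, 0.68, 0.733, -0.0]
force: [-0.1, 0.4, -0.5]
width: 13.6
gripper_force: 40.0
```

Call:
{"fn": "servo_tool", "kwargs": {"motion": [{"x": 0,"y": 0,"z": 0,"roll": -0.14,"jaw": 0},{"x": 0,"y": 0,"z": 0,"roll": -0.14,"jaw": 0},{"x": 0,"y": 0,"z": 0,"roll": 0,"jaw": 0},{"x": 0,"y": 0,"z": 0,"roll": 0,"jaw": 0}]}}

```text
time_s: 12.4
tcp_pos: [538.9, -235.7, 139.7]
eef_rot: [-0.0, 0.575, 0.818, -0.0]
force: [0.1, -0.9, -1.3]
width: 13.2
gripper_force: 40.0
```

```bash
python3 look.py pics/i.png slot grip
```

```text
[ 538.9 -235.7  139.7] [-0.     0.575  0.818 -0.   ] 12.4 [ 0.1 -0.9 -1.3]
slot 0.72 [ 518. -179.   52.] [404. 186.]
grip 0.69 [ 537. -232.  173.] [402. 410.]
```

View pics/i.png

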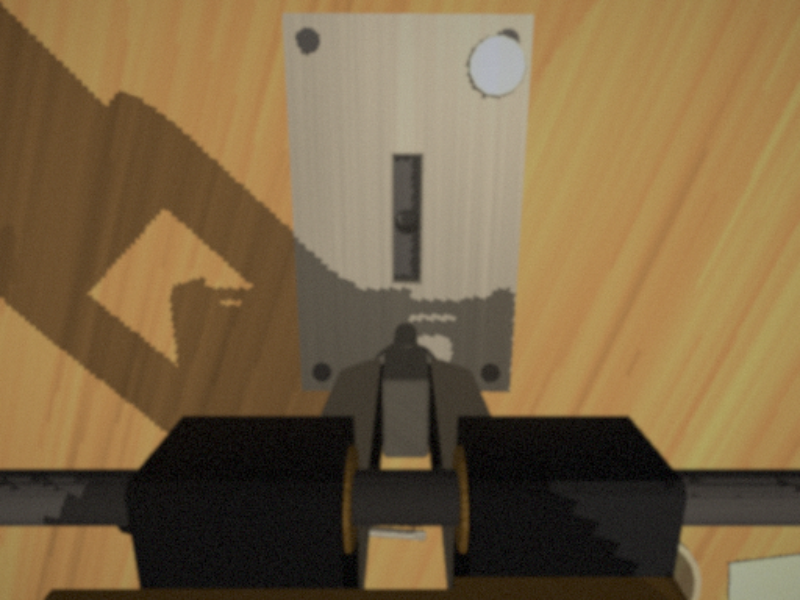

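The slot spans (392–422, 154–282), and the hole's dark circle shows at about (406,219) through it. The held pin's tip is at about (405,330).

Run:
```python
from h import *
s=arm.observe();C=cam('wrist');t=np.array(s['tcp_pos']);f=.64
w,x,y,z=s['eef_rot'];
from scipy.spatial.transform import Rotation as Ro
Rt=Ro.from_quat([x,y,z,w]).as_matrix()
for n,p,zz in (('tl',(392,154),55),('tr',(422,154),55),('bl',(393,282),55),('br',(421,282),55),('hole',(406,219),33),('jtl',(284,14),55),('jtr',(533,14),55),('jbl',(302,391),55),('jbr',(509,391),55)):
    P=unproj('wrist',np.array(p)*f,zz,C); print(n,np.round(P,1),np.round(Rt.T@(P-t),1))
print(proj('wrist',t-[0,0,48.3],C)/f, proj('wrist',t-[0,0,2.3],C)/f)
im=cv2.imread('pics/i.png')[140:360,340:480];cv2.imwrite('pics/j.png',cv2.resize(im,(381,600),interpolation=cv2.INTER_CUBIC))
```

```text
tl [ 508.1 -167.5   55. ] [74.9 -5.8 85. ]
tr [ 521.3 -162.7   55. ] [74.9  8.3 85. ]
bl [ 529.1 -225.3   55. ] [13.3 -5.6 85. ]
br [ 542.2 -220.6   55. ] [13.3  8.3 85. ]
hole [ 525.5 -196.3   33. ] [ 41.9   0.8 107. ]
jtl [ 444.1 -127.9   55. ] [133.8 -52.6  85.1]
jtr [546.3 -91.   55. ] [133.9  56.2  85. ]
jbl [ 503.6 -297.8   55. ] [-46.1 -54.2  85. ]
jbr [ 606.8 -260.4   55. ] [-46.1  55.5  85. ]
[404.22521604 331.52775496] [404.00940727 373.95375532]
```

View pics/j.png

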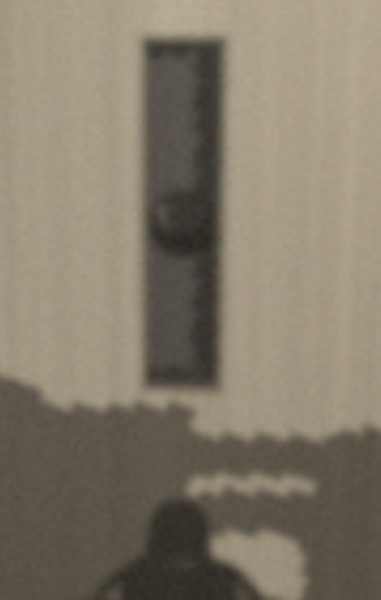

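Calibration checks out: the slot measures 61.6 × 14 mm and the jig 180 × 109 mm. The hole is about 41.5 mm along tool x and the slot's axis 0.8 mm in y, correcting for where the tip is seen. I'll go over it and down to just above the cover.

Call:
{"fn": "servo_tool", "kwargs": {"motion": [{"x": 0.0205,"y": 0.0004,"z": 0,"roll": 0,"jaw": 0},{"x": 0.021,"y": 0.0004,"z": 0,"roll": 0,"jaw": 0},{"x": 0,"y": 0,"z": 0.015,"roll": 0,"jaw": 0},{"x": 0,"y": 0,"z": 0.015,"roll": 0,"jaw": 0},{"x": 0,"y": 0,"z": 0,"roll": 0,"jaw": 0},{"x": 0,"y": 0,"z": 0,"roll": 0,"jaw": 0}]}}

```text
time_s: 13.15
tcp_pos: [525.4, -197.2, 109.6]
eef_rot: [-0.001, 0.574, 0.819, -0.0]
force: [0.3, -1.0, -0.9]
width: 13.9
gripper_force: 40.0
```

Call:
{"fn": "servo_tool", "kwargs": {"motion": [{"x": 0,"y": 0,"z": 0.002,"roll": 0,"jaw": 0},{"x": 0,"y": 0,"z": 0.002,"roll": 0,"jaw": 0},{"x": 0,"y": 0,"z": 0.001,"roll": 0,"jaw": 0},{"x": 0,"y": 0,"z": 0.001,"roll": 0,"jaw": 0},{"x": 0,"y": 0,"z": 0.001,"roll": 0,"jaw": 0}]}}

```text
time_s: 13.65
tcp_pos: [525.6, -196.9, 103.3]
eef_rot: [0.0, 0.574, 0.819, 0.0]
force: [-0.3, 0.1, -0.5]
width: 13.6
gripper_force: 40.0
```

Call:
{"fn": "servo_tool", "kwargs": {"motion": [{"x": 0,"y": 0,"z": 0.001,"roll": 0,"jaw": 0},{"x": 0,"y": 0,"z": 0.001,"roll": 0,"jaw": 0}]}}

```text
time_s: 13.85
tcp_pos: [525.6, -196.8, 101.2]
eef_rot: [0.0, 0.574, 0.819, 0.0]
force: [-0.7, 0.3, -0.9]
width: 13.5
gripper_force: 40.0
```

Call:
{"fn": "servo_tool", "kwargs": {"motion": [{"x": 0,"y": 0,"z": 0.001,"roll": 0,"jaw": 0},{"x": 0,"y": 0,"z": 0.001,"roll": 0,"jaw": 0}]}}

```text
time_s: 14.05
tcp_pos: [525.6, -196.8, 99.2]
eef_rot: [0.0, 0.574, 0.819, -0.0]
force: [-0.5, -1.0, -0.6]
width: 13.7
gripper_force: 40.0
```

Call:
{"fn": "servo_tool", "kwargs": {"motion": [{"x": 0,"y": 0,"z": 0.002,"roll": 0,"jaw": 0},{"x": 0,"y": 0,"z": 0.002,"roll": 0,"jaw": 0},{"x": 0,"y": 0,"z": 0.002,"roll": 0,"jaw": 0},{"x": 0,"y": 0,"z": 0.002,"roll": 0,"jaw": 0},{"x": 0,"y": 0,"z": 0.002,"roll": 0,"jaw": 0},{"x": 0,"y": 0,"z": 0.002,"roll": 0,"jaw": 0},{"x": 0,"y": 0,"z": 0.001,"roll": 0,"jaw": 0},{"x": 0,"y": 0,"z": 0.001,"roll": 0,"jaw": 0}]}}

```text
time_s: 14.85
tcp_pos: [525.5, -196.9, 85.1]
eef_rot: [-0.0, 0.574, 0.819, -0.0]
force: [-0.1, 0.3, -1.3]
width: 13.9
gripper_force: 40.0
```

Call:
{"fn": "servo_tool", "kwargs": {"motion": [{"x": 0,"y": 0,"z": 0.001,"roll": 0,"jaw": 0},{"x": 0,"y": 0,"z": 0.001,"roll": 0,"jaw": 0}]}}

```text
time_s: 15.05
tcp_pos: [525.6, -196.9, 83.3]
eef_rot: [0.0, 0.574, 0.819, 0.0]
force: [0.4, 0.2, -1.3]
width: 13.7
gripper_force: 40.0
```

Call:
{"fn": "servo_tool", "kwargs": {"motion": [{"x": 0,"y": 0,"z": 0.001,"roll": 0,"jaw": 0},{"x": 0,"y": 0,"z": 0.0005,"roll": 0,"jaw": 0}]}}

```text
time_s: 15.25
tcp_pos: [525.6, -196.8, 81.7]
eef_rot: [-0.0, 0.574, 0.819, -0.0]
force: [0.1, -0.6, -1.1]
width: 13.6
gripper_force: 40.0
```

Tip is at about 33.4 mm, and I'm going on in half-millimetre steps.

Call:
{"fn": "servo_tool", "kwargs": {"motion": [{"x": 0,"y": 0,"z": 0.0005,"roll": 0,"jaw": 0},{"x": 0,"y": 0,"z": 0.0005,"roll": 0,"jaw": 0}]}}

```text
time_s: 15.45
tcp_pos: [525.6, -196.9, 80.7]
eef_rot: [0.0, 0.574, 0.819, 0.0]
force: [0.4, -0.0, -0.1]
width: 13.6
gripper_force: 40.0
```

Call:
{"fn": "servo_tool", "kwargs": {"motion": [{"x": 0,"y": 0,"z": 0.0005,"roll": 0,"jaw": 0},{"x": 0,"y": 0,"z": 0.0005,"roll": 0,"jaw": 0}]}}

```text
time_s: 15.65
tcp_pos: [525.6, -196.8, 79.7]
eef_rot: [0.0, 0.574, 0.819, 0.0]
force: [-0.9, -0.1, -1.1]
width: 13.5
gripper_force: 40.0
```

Call:
{"fn": "servo_tool", "kwargs": {"motion": [{"x": 0,"y": 0,"z": 0.0007,"roll": 0,"jaw": 0},{"x": 0,"y": 0,"z": 0.0007,"roll": 0,"jaw": 0},{"x": 0,"y": 0,"z": 0.0006,"roll": 0,"jaw": 0}]}}

```text
time_s: 15.95
tcp_pos: [525.6, -196.9, 77.7]
eef_rot: [0.0, 0.574, 0.819, -0.0]
force: [0.5, -0.9, -1.4]
width: 13.9
gripper_force: 40.0
```

Call:
{"fn": "servo_tool", "kwargs": {"motion": [{"x": 0,"y": 0,"z": 0.001,"roll": 0,"jaw": 0},{"x": 0,"y": 0,"z": 0.001,"roll": 0,"jaw": 0}]}}

```text
time_s: 16.15
tcp_pos: [525.6, -196.8, 75.7]
eef_rot: [0.0, 0.574, 0.819, 0.0]
force: [0.7, -0.1, -1.6]
width: 13.4
gripper_force: 40.0
```

Call:
{"fn": "servo_tool", "kwargs": {"motion": [{"x": 0,"y": 0,"z": 0.0015,"roll": 0,"jaw": 0},{"x": 0,"y": 0,"z": 0.0015,"roll": 0,"jaw": 0},{"x": 0,"y": 0,"z": 0.0015,"roll": 0,"jaw": 0},{"x": 0,"y": 0,"z": 0.0015,"roll": 0,"jaw": 0}]}}

```text
time_s: 16.55
tcp_pos: [525.6, -196.8, 69.6]
eef_rot: [-0.0, 0.574, 0.819, 0.0]
force: [0.1, -0.4, -0.2]
width: 13.6
gripper_force: 40.0
```

Call:
{"fn": "servo_tool", "kwargs": {"motion": [{"x": 0,"y": 0,"z": 0.0015,"roll": 0,"jaw": 0},{"x": 0,"y": 0,"z": 0.0015,"roll": 0,"jaw": 0},{"x": 0,"y": 0,"z": 0.0015,"roll": 0,"jaw": 0},{"x": 0,"y": 0,"z": 0.0015,"roll": 0,"jaw": 0}]}}

```text
time_s: 16.95
tcp_pos: [525.6, -196.9, 63.6]
eef_rot: [0.0, 0.574, 0.819, 0.0]
force: [-0.9, 0.2, -0.4]
width: 13.6
gripper_force: 40.0
```

Call:
{"fn": "servo_tool", "kwargs": {"motion": [{"x": 0,"y": 0,"z": 0.0015,"roll": 0,"jaw": 0},{"x": 0,"y": 0,"z": 0.0015,"roll": 0,"jaw": 0},{"x": 0,"y": 0,"z": 0.001,"roll": 0,"jaw": 0}]}}

```text
time_s: 17.25
tcp_pos: [525.5, -196.8, 59.6]
eef_rot: [-0.0, 0.574, 0.819, -0.0]
force: [1.0, 0.7, -0.5]
width: 13.6
gripper_force: 40.0
```

Call:
{"fn": "servo_tool", "kwargs": {"motion": [{"x": 0,"y": 0,"z": 0.0005,"roll": 0,"jaw": 0},{"x": 0,"y": 0,"z": 0.0005,"roll": 0,"jaw": 0},{"x": 0,"y": 0,"z": 0,"roll": 0,"jaw": 0}]}}

```text
time_s: 17.55
tcp_pos: [525.6, -196.8, 58.7]
eef_rot: [-0.0, 0.574, 0.819, -0.0]
force: [0.3, 0.5, -0.2]
width: 14.0
gripper_force: 40.0
```

Call:
{"fn": "servo_tool", "kwargs": {"motion": [{"x": 0,"y": 0,"z": 0.0005,"roll": 0,"jaw": 0},{"x": 0,"y": 0,"z": 0.0005,"roll": 0,"jaw": 0},{"x": 0,"y": 0,"z": 0,"roll": 0,"jaw": 0}]}}

```text
time_s: 17.85
tcp_pos: [525.5, -196.8, 57.7]
eef_rot: [-0.0, 0.574, 0.819, -0.0]
force: [-0.4, 0.1, -1.0]
width: 13.5
gripper_force: 40.0
```

Call:
{"fn": "servo_tool", "kwargs": {"motion": [{"x": 0,"y": 0,"z": 0.0004,"roll": 0,"jaw": 0},{"x": 0,"y": 0,"z": 0,"roll": 0,"jaw": 0}]}}

```text
time_s: 18.05
tcp_pos: [525.6, -196.9, 57.3]
eef_rot: [0.0, 0.574, 0.819, -0.0]
force: [-0.5, 0.1, -1.1]
width: 13.7
gripper_force: 40.0
```

Call:
{"fn": "servo_tool", "kwargs": {"motion": [{"x": 0,"y": 0,"z": 0.0004,"roll": 0,"jaw": 0},{"x": 0,"y": 0,"z": 0.0003,"roll": 0,"jaw": 0},{"x": 0,"y": 0,"z": 0,"roll": 0,"jaw": 0}]}}

```text
time_s: 18.35
tcp_pos: [525.6, -196.9, 57.3]
eef_rot: [0.0, 0.574, 0.819, 0.0]
force: [-4.1, 1.3, 5.9]
width: 13.7
gripper_force: 40.0
```

Call:
{"fn": "servo_tool", "kwargs": {"motion": [{"x": 0,"y": 0,"z": 0.0004,"roll": 0,"jaw": 0},{"x": 0,"y": 0,"z": 0,"roll": 0,"jaw": 0}]}}

```text
time_s: 18.55
tcp_pos: [525.7, -196.9, 57.2]
eef_rot: [0.0, 0.574, 0.819, 0.0]
force: [-5.1, 1.3, 10.2]
width: 13.8
gripper_force: 40.0
```

The collar is seated: contact at TCP 57.3, as predicted, with 10 N. I'll let go and withdraw.

Call:
{"fn": "servo_tool", "kwargs": {"motion": [{"x": 0,"y": 0,"z": -0.0006,"roll": 0,"jaw": 0.15},{"x": 0,"y": 0,"z": 0,"roll": 0,"jaw": 0.45},{"x": 0,"y": 0,"z": 0,"roll": 0,"jaw": 0.45},{"x": 0,"y": 0,"z": 0,"roll": 0,"jaw": 0.45},{"x": 0,"y": 0,"z": 0,"roll": 0,"jaw": 0.45},{"x": 0,"y": 0,"z": 0,"roll": 0,"jaw": 0.45},{"x": 0,"y": 0,"z": 0,"roll": 0,"jaw": 0.45}]}}

```text
time_s: 19.25
tcp_pos: [525.6, -196.8, 56.8]
eef_rot: [-0.0, 0.574, 0.819, -0.0]
force: [-0.2, -0.1, -0.5]
width: 41.6
gripper_force: 0.0
```

Call:
{"fn": "servo_tool", "kwargs": {"motion": [{"x": 0,"y": 0,"z": -0.01,"roll": 0,"jaw": 0.45},{"x": 0,"y": 0,"z": -0.02,"roll": 0,"jaw": 0.45},{"x": 0,"y": 0,"z": -0.03,"roll": 0,"jaw": 0.45},{"x": 0,"y": 0,"z": -0.03,"roll": 0,"jaw": 0.45},{"x": 0,"y": 0,"z": -0.03,"roll": 0,"jaw": 0.45},{"x": 0,"y": 0,"z": 0,"roll": 0,"jaw": 0.45},{"x": 0,"y": 0,"z": 0,"roll": 0,"jaw": 0.45}]}}

```text
time_s: 19.95
tcp_pos: [525.8, -196.9, 177.8]
eef_rot: [0.001, 0.574, 0.819, 0.0]
force: [-0.6, -0.3, 0.2]
width: 42.1
gripper_force: 0.0
```

```bash
python3 look.py pics/k.png grip
python3 - <<'E'
from h import *
vision.read_camera('scene')
for r in recognise('scene','grip'): print(round(r['p'],2),np.round(r['xyz']))
E
```

```text
[ 525.8 -196.9  177.8] [0.001 0.574 0.819 0.   ] 19.95 [-0.6 -0.3  0.2]
grip 0.65 [ 524. -193.   91.] [404. 298.]
0.81 [680. 241.  68.]
0.43 [671. 183.  43.]
```

```bash
python3 -c "
from rig import close_job
print(close_job())"
```

```text
the job is handed in; nothing more can be done
None
```

The pin is in the jig with its collar on the cover and has been released; seating force was about 10 N against the 30 N limit. I handed the job in at about 20 s; no verdict came back. The hole was visible through the slot, so the pin went straight in without feeling along the slot.

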